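# Dock the tray of tins and hold up the heaviest

### The job

At this model-railway bench, slide the wooden tray with its three closed tins along the bench into the slotted metal dock until it is fully home against the back stop. Then, starting at the left (seen from the robot) and working to the right, heft each tin in turn by lifting it at least 4 cm straight up out of its bay and setting it back there upright before taking the next, to find by feel which is the heaviest. Finish with the tray still home and the two lighter tins standing in it, while the gripper holds the heaviest tin upright and still with its underside about 15 cm above the bench; do not let go of it, tip a tin over or disturb the models and the screwdriver beside the work.

Things in the scene. Friction and masses are not known exactly. Their poses are not given: they have to be found in the camera images.
- dock: Slotted dark metal holder fixed to the bench, no floor, 24 mm high, open at its -x side (to the robot). Origin: on the bench where the tray's origin lies when fully home; the tray slides in along +x. Side channels at y +-149 mm, x -31 to 47 mm; flared mouth guides x -51 to -31; top lips at z 20 to 24 mm reach in to y +-141; back stop face at x = 37 mm (tray meets it at origin x = 1 mm).
- tray: Loose wooden tray, 0.35 kg, 72 (x) by 288 mm (y), walls 14 mm high, floor 3 mm thick. Origin: centre of the box's underside, z up, +y left seen from the robot. Three bays 66 x 92 mm, centred at y = 95, 0, -95 mm, a tin in each. A 4 mm thick tongue to -x carries the pull tab. Starts 100 to 125 mm short of home, up to 20 mm sideways, 0.08 rad askew. Loaded, takes 5 to 15 N to slide.
- tray_tab (a point): Point on the bench under the centre of the tray's upright pull tab, at x = -80 mm in the tray's frame: a plate 10 mm thick (tray x), 50 mm wide (y), 52 mm high. Axes as the tray's.
- tin_a: One of three outwardly identical closed metal tins, plain, round, 56 mm diameter, 72 mm high (lid 57.4 mm, top 15 mm). Origin: centre of its underside, z up. Stands on the tray floor, 3 mm above the bench, in one of the bays. Weighs 0.15 to 0.65 kg; the heaviest is over 0.12 kg heavier than the others. Neither name, place nor look tells which it is.
- tin_b: One of three outwardly identical closed metal tins, plain, round, 56 mm diameter, 72 mm high (lid 57.4 mm, top 15 mm). Origin: centre of its underside, z up. Stands on the tray floor, 3 mm above the bench, in one of the bays. Weighs 0.15 to 0.65 kg; the heaviest is over 0.12 kg heavier than the others. Neither name, place nor look tells which it is.
- tin_c: One of three outwardly identical closed metal tins, plain, round, 56 mm diameter, 72 mm high (lid 57.4 mm, top 15 mm). Origin: centre of its underside, z up. Stands on the tray floor, 3 mm above the bench, in one of the bays. Weighs 0.15 to 0.65 kg; the heaviest is over 0.12 kg heavier than the others. Neither name, place nor look tells which it is.
- boxcar: Bystander: model railway boxcar, 154 mm long, 53 mm high, standing on the bench; origin at centre of underside. Leave alone.
- truck: Bystander: model truck with trailer, 145 mm long, 46 mm high; origin at centre of underside. Leave alone.
- screwdriver: Bystander: screwdriver lying on the bench; origin under its middle. Leave alone.
There are look-alikes about, which are no part of the job. What is shaped like the tin_b but red is not meant.

How it is judged:
By the outcome, as a careful person would: the job done as asked, in the order asked, and still so for the second after the job is handed in, while the arm keeps its last pose, push and grip.
It also fails if it takes over 72 s, if anything falls off the work surface, if the arm or the gripper's body presses on something with over 40 N, if the wrist force passes 120 N, or if a joint passes its speed limit or range.

### The arm

A 7-joint arm with a two-finger parallel gripper is mounted at the origin on the work surface. World frame = base frame: x ahead of the robot, y to its left, z up, the work surface at z = 0. Lengths are in m, angles in rad, forces in N, time in s.
With the tool pointing down it reaches from about 0.4 to 0.9 m from the base axis. Payload 5.5 kg.
Tool frame: the origin (TCP) lies at the very end of the fingers, on their centre line; the grasp point (between the pads) lies 19 mm behind it (arm.pinch_z is the z of the grasp point in the tool frame, in m); z points along the fingers, y is the line along which they close (so a half turn about z gives the same grasp; the last joint's range is limited). The gripper opens to 85 mm and grips with 20 to 120 N. Pads are 22 mm wide; open, the fingers measure 114 mm over their backs; the gripper's body (76 mm by 85 mm) begins 54 mm behind the grasp point. The pads swing forward as they close: fully open they stand 13 mm farther back than shut.
Start: joints at [-0.943, 0.501, -0.427, 1.55, 0.221, 1.138, -0.21], TCP at [0.232, 0.607, 0.231] pointing down, gripper open.
Joint ranges: [-2.88, 2.88], [-0.31, 2.03], [-1.54, 1.56], [0.2, 2.42], [-1.41, 4.55], [0.19, 2.02], [-2.57, 2.57]. Speed limits (rad/s): [2.57, 2.57, 3.14, 3.14, 3.14, 3.14, 3.14].

### API

Orientations are given as a unit quaternion [w, x, y, z].
In Python, from plant import arm gives the robot as it stands.
- The arm moves only by the shell command python3 -m handwheel 'ROWS' [FORCE]. ROWS is JSON, one flat list of numbers, 5 for each row, row after row: the shift along the tool's x, y, z in mm, then the turn about the tool's z in degrees, then the finger opening in mm, from 0 to 85.4. A call has 1 to 8 rows; each row is the pose to reach, as a shift and turn from the pose commanded when the call began, along the tool's axes at that moment; what a row does not reach only later rows make up. A row lasts 1/10 s, in which the tool goes at most 50 mm and 8.59 degrees, less where a joint would pass 70% of its speed; a pose out of reach is approached as far as the arm can. A call with a gripper value outside its range is refused whole. The fingers move at their own pace and stop on an object; FORCE is the grip in N (left out, the last holds). Time passes only in rows, so rows that repeat a pose let the fingers close. It gives the time, the measured TCP pose, the force, the opening and the grip force at its end, in the units of the state.
- arm.read_state(): the state, without advancing time (a new reading comes with each control period).
- arm.get_image(name): name is "scene" or "top" or "wrist"; returns a dict with "color" (420x560x3 uint8, red, green, blue), "mtx" (3x3 intrinsics, pixels), "R" (3x3) and "t" (3): a world point X has camera coordinates R X + t; the wrist camera has in their place "T_tool_cam" (4x4, takes a point from camera to tool coordinates, whose origin is the TCP and whose axes are the flange's). Camera axes: x right, y down, z forward; pixel columns grow to the right and rows downward; lengths in m; the calibration is good to about 2 mm. The wrist camera is an equidistant fisheye: a pixel r from the principal point sees the ray r / f radians off the axis. A picture is of the moment at which its call begins: read the wrist's pose just before it. There is no depth.
- arm.job_done(): hands the job in; it is judged then, once.
The state is a dict: "time_s": time; "qpos": joint angles; "joint_velocities": joint speeds; "joint_torque": joint torques, N m; "position": TCP position; "eef_rot": TCP orientation; "ft_force": force on the tool from outside, world axes, zero at the start; "ft_torque": the same for the moment, N m; "opening": finger opening in m; "gripper_force": force on a finger pad.
Only numpy, scipy, OpenCV 4.12 (cv2) and the standard library are available. Lean on these libraries where they do the work, as an engineer would, in place of code of your own. Each camera call takes 0.05 s, during which the arm holds its last target. There are 200 camera calls.

## Working session

There is one attempt and no reset: what is moved stays moved. The work goes in short steps, Python scripts to look and compute and a shell command to move; the robot and the scene stay as the last step left them, time stands still between calls to the robot, and variables do not carry over. Pictures are saved under pics/ and viewed, at most 10 in all, crops included, and the job is handed in when it is done.

```bash
ls; mkdir -p pics; python3 - <<'E'
from plant import arm
import cv2,numpy as np
s=arm.read_state()
print(s['time_s'],s['position'],s['eef_rot'],s['opening'],arm.pinch_z)
for n in ['top','scene']:
    d=arm.get_image(n)
    cv2.imwrite(f'pics/{n}1.png',d['color'][:,:,::-1])
    np.savez(f'{n}1.npz',**d)
    print(n,d['mtx'],d['R'],d['t'])
E
```

```text
pics
0.0 [0.2316844  0.60656661 0.23025339] [-2.07792568e-04  1.81349706e-01  9.83418182e-01 -9.59738805e-04] 0.08502294399095255 -0.0187
top [[486.6040614    0.         283.30538629]
 [  0.         486.6040614  213.75206031]
 [  0.           0.           1.        ]] [[ 0.01091102 -0.99993555 -0.00313645]
 [-0.98537408 -0.01021859 -0.17009851]
 [ 0.1700555   0.00494653 -0.98542207]] [-0.00365395  0.52698199  1.31093143]
scene [[511.3254815    0.         278.73581463]
 [  0.         511.3254815  208.00929691]
 [  0.           0.           1.        ]] [[-0.38794262  0.9215451   0.01597334]
 [ 0.558462    0.24881201 -0.79133608]
 [-0.73322624 -0.29807249 -0.6111727 ]] [ 0.19008669 -0.28495091  1.67746696]
```

View pics/top1.png

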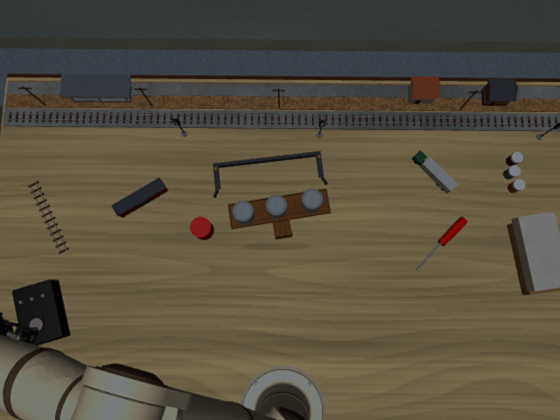

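View pics/scene1.png

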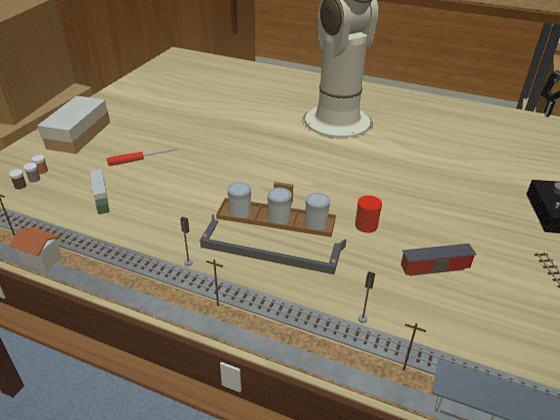

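The top view shows the dock (back bar from about (214,163) to (322,155)). The tray's centre is near (279,209) and its tab near (283,229). The red look-alike is at (201,228). The boxcar, truck and screwdriver all stand clear. I'll enlarge the work area to measure it.

```bash
cat > h.py <<'E'
import numpy as np,cv2
from scipy.spatial.transform import Rotation as Rn
def ray(d,px):
    px=np.atleast_2d(px).astype(float)
    c=np.c_[px,np.ones(len(px))]@np.linalg.inv(d['mtx']).T
    return -d['R'].T@d['t'], c@d['R']
def cast(d,px,z):
    o,r=ray(d,px); return o+r*((z-o[2])/r[:,2])[:,None]
def wcast(d,pos,q,px,z):
    px=np.atleast_2d(px).astype(float);K=d['mtx']
    u=(px-[K[0,2],K[1,2]])/[K[0,0],K[1,1]]; th=np.linalg.norm(u,axis=1,keepdims=True)
    c=np.c_[u/np.maximum(th,1e-9)*np.sin(th),np.cos(th)]
    R=Rn.from_quat(q,scalar_first=True).as_matrix();T=d['T_tool_cam']
    o=R@T[:3,3]+pos; r=c@T[:3,:3].T@R.T
    return o+r*((z-o[2])/r[:,2])[:,None]
E
python3 - <<'E'
from h import *
d=dict(np.load('top1.npz'));im=d['color']
c=cv2.resize(im[140:250,195:345,::-1],None,fx=5,fy=5,interpolation=cv2.INTER_CUBIC)
c=cv2.convertScaleAbs(c,alpha=1.6)
cv2.imwrite('pics/crop1.png',c)
E
```

```text
(no output)
```

View pics/crop1.png

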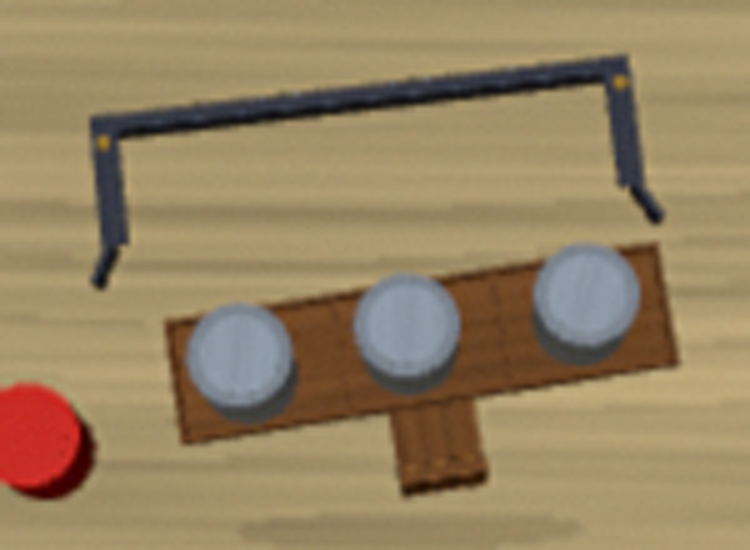

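The enlarged crop shows the dock's lip ends at crop pixels (127,243) and (617,186), and its outer back corners at (92,118) and (628,56). The tray's rim corners are at (167,322), (657,243), (680,363) and (183,444). The lids are centred at (240,354), (407,325) and (587,295).

```bash
python3 - <<'E'
from h import *
d=dict(np.load('top1.npz'))
P=lambda a:(np.array(a)+.5)/5-.5+[195,140]
np.set_printoptions(precision=4,suppress=True)
def fit(L,W):  # rigid 2D
    L=np.array(L,float);W=np.array(W)[:,:2];a=L-L.mean(0);b=W-W.mean(0)
    th=np.arctan2((a[:,0]*b[:,1]-a[:,1]*b[:,0]).sum(),(a*b).sum());c,s=np.cos(th),np.sin(th);R=np.array([[c,-s],[s,c]])
    t=W.mean(0)-R@L.mean(0); print('origin',t,'yaw',th,'res mm',((W-t-L@R.T)*1e3).round(1).tolist()); return t,th
W=cast(d,P([(127,243),(617,186),(92,118),(628,56)]),.024)
print('dock');D,td=fit([(-.031,.141),(-.031,-.141),(.047,.153),(.047,-.153)],W);print(W)
W=cast(d,P([(167,322),(657,243),(680,363),(183,444)]),.014)
print('tray');T,tt=fit([(.036,.144),(.036,-.144),(-.036,-.144),(-.036,.144)],W)
print('tins',cast(d,P([(240,354),(407,325),(587,295)]),.075)[:,:2])
R=lambda t:np.array([[np.cos(t),-np.sin(t)],[np.sin(t),np.cos(t)]])
print('tab',T+R(tt)@[-.08,0],'tray in dock mm',R(td).T@(T-D)*1e3,np.degrees(tt-td), 'tab home',D+R(td)@[-.079,0])
E
```

```text
dock
origin [0.6509 0.0468] yaw 0.1277488809382396 res mm [[0.7, 1.1], [1.1, 0.8], [-1.5, 1.9], [-0.3, -3.7]]
[[ 0.6029  0.1838  0.024 ]
 [ 0.6392 -0.0963  0.024 ]
 [ 0.6765  0.2064  0.024 ]
 [ 0.7167 -0.1027  0.024 ]]
tray
origin [0.5485 0.0144] yaw 0.17349991407007495 res mm [[-0.1, -1.7], [-0.6, 1.3], [0.3, 0.9], [0.4, -0.5]]
tins [[ 0.53    0.113 ]
 [ 0.547   0.0221]
 [ 0.5648 -0.0763]]
tab [0.4697 0.0006] tray in dock mm [-105.6123  -19.0856] 2.621341106817362 tab home [0.5725 0.0367]
```

```bash
python3 -m handwheel '[-439,-482,0,59,40,-439,-482,0,59,40,-439,-482,0,59,40,-439,-482,0,59,40,-439,-482,0,59,40,-439,-482,0,59,40,-439,-482,0,59,40,-439,-482,0,59,40]' 60
cat > go.py <<'E'
# usage: go.py x y z az_deg(tool y azimuth): print the shift in tool axes
from h import *; from plant import arm; import sys
s=arm.read_state();R=Rn.from_quat(s['eef_rot'],scalar_first=True).as_matrix()
x,y,z,a=map(float,sys.argv[1:5]); np.set_printoptions(precision=4,suppress=True)
az=np.degrees(np.arctan2(R[1,1],R[0,1]))
print('t',round(s['time_s'],2),'pos',s['position'],'az',az.round(2),'q7',s['qpos'][6].round(2),'tilt',R[:,2],'F',s['ft_force'],'open',s['opening'])
print('shift mm',((np.array([x,y,z])-s['position'])@R*1e3).round(1),'turn',round((az-a+180)%360-180,2))
E
python3 go.py .470 .0 .20 9.9
```

```text
time_s: 0.9
position: [0.3782, 0.2328, 0.2313]
eef_rot: [-0.0, 0.643, 0.765, 0.0]
ft_force: [1.6, 0.3, -0.6]
opening: 0.0397
gripper_force: 0.0
t 0.9 pos [0.3782 0.2328 0.2313] az 9.9 q7 -0.45 tilt [ 0.0001  0.0001 -1.    ] F [ 1.5925  0.3102 -0.5694] open 0.039653078664897604
shift mm [-245.2   50.4   31.2] turn -0.0
```

```bash
python3 -m handwheel '[-240,50,30,0,40,-240,50,30,0,40,-240,50,30,0,40,-240,50,30,0,40,-240,50,30,0,40,-240,50,30,0,40,-240,50,30,0,40]' >/dev/null
python3 go.py .470 .0 .05 9.9; python3 - <<'E'
from h import *; from plant import arm
s=arm.read_state();d=arm.get_image('wrist')
np.savez('w1.npz',pos=s['position'],q=s['eef_rot'],**d);cv2.imwrite('pics/w1.png',cv2.convertScaleAbs(d['color'][:,:,::-1],alpha=1.5)); print(d['mtx'],d['T_tool_cam'])
E
```

```text
t 1.6 pos [0.469  0.0062 0.2007] az 9.91 q7 0.13 tilt [-0.0014 -0.0001 -1.    ] F [-0.4594  1.7095  0.5838] open 0.04005133454707119
shift mm [ -6.3   0.1 150.7] turn 0.01
[[325.1922621    0.         280.45456927]
 [  0.         325.1922621  205.31082973]
 [  0.           0.           1.        ]] [[-5.78773800e-04 -9.46078173e-01 -3.23937888e-01  8.40953649e-02]
 [ 9.99999832e-01 -5.60360882e-04 -1.50116749e-04  2.47312354e-04]
 [-3.94999411e-05 -3.23937920e-01  9.46078338e-01 -1.41736531e-01]
 [ 0.00000000e+00  0.00000000e+00  0.00000000e+00  1.00000000e+00]]
```

View pics/w1.png

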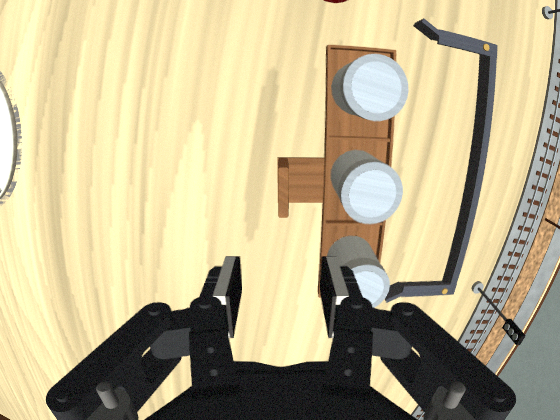

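The wrist view shows the tab's top face spanning about (278–289, 158–217). Lids are centred at (375,87), (371,192) and about (368,286), the last partly behind a finger. The dock's pins are at (486,47) and (445,292).

```bash
python3 - <<'E'
from h import *
f=np.load('w1.npz');d={k:f[k] for k in f.files}
W=lambda p,z:wcast(d,d['pos'],d['q'],p,z)[:,:2].round(4).tolist()
print('tab',W([(283.5,187.5),(283.5,158),(283.5,217)],.052))
print('lids',W([(375,87),(371,192)],.075))
print('tray back-left,front-left corner',W([(396,51),(327,46)],.014))
print('pins',W([(486,47),(445,292)],.024))
t=dict(np.load('top1.npz'));P=lambda a:(np.array(a)+.5)/5-.5+[195,140]
print('pins top',cast(t,P([(103,142),(620,82)]),.024)[:,:2])
E
```

```text
tab [[0.4714, 0.0088], [0.4666, 0.0362], [0.4765, -0.02]]
lids [[0.5296, 0.1142], [0.5467, 0.0248]]
tray back-left,front-left corner [[0.5617, 0.1631], [0.4906, 0.1503]]
pins [[0.6634, 0.2008], [0.7039, -0.0987]]
pins top [[ 0.66226253  0.19957896]
 [ 0.70102555 -0.09806803]]
```

```bash
python3 -m handwheel '[-4,2,100,0,40,-4,2,100,0,40,-4,2,170,0,40,-4,2,170,0,40,-4,2,184,0,40,-4,2,184,0,40]' ; python3 -m handwheel '[0,0,0,0,4,0,0,0,0,4,0,0,0,0,4,0,0,0,0,4,0,0,0,0,4]' 90; python3 go.py .4715 .003 .016 9.9
```

```text
time_s: 2.25
position: [0.4691, 0.0059, 0.0153]
eef_rot: [-0.002, 0.641, 0.768, -0.002]
ft_force: [-1.2, -0.2, 0.3]
opening: 0.04
gripper_force: 0.0
time_s: 2.75
position: [0.4721, 0.0045, 0.0185]
eef_rot: [-0.0, 0.642, 0.767, 0.001]
ft_force: [-2.7, 1.5, 7.3]
opening: 0.0091
gripper_force: 89.3
t 2.75 pos [0.4721 0.0045 0.0185] az 10.11 q7 0.19 tilt [ 0.0007  0.0009 -1.    ] F [-2.7199  1.5226  7.2796] open 0.009099170075608237
shift mm [-1.4 -0.9  2.5] turn 0.21
```

```bash
python3 -m handwheel '[5,2,-2,1,4,10,5,-2,2,4,16,7,-2,3,4,21,9,-2,3,4,21,9,-2,3,4,21,9,-2,3,4]' ; python3 - <<'E'
from h import *; from plant import arm
s=arm.read_state();d=arm.get_image('wrist');t=arm.get_image('top')
np.savez('w2.npz',pos=s['position'],q=s['eef_rot'],**d);np.savez('top2.npz',**t)
a=cv2.convertScaleAbs(d['color'][:,140:,::-1],alpha=1.4)
c=cv2.resize(t['color'][140:260,190:340,::-1],None,fx=2.5,fy=2.5,interpolation=cv2.INTER_CUBIC);c=cv2.convertScaleAbs(c,alpha=1.6)
o=np.zeros((420,800,3),np.uint8);o[:,:420]=a;o[:300,424:799]=c;cv2.imwrite('pics/m2.png',o)
E
```

```text
time_s: 3.35
position: [0.4772, 0.0268, 0.0191]
eef_rot: [-0.0, 0.662, 0.75, 0.0]
ft_force: [-0.3, -1.1, -8.3]
opening: 0.0087
gripper_force: 88.2
```

View pics/m2.png

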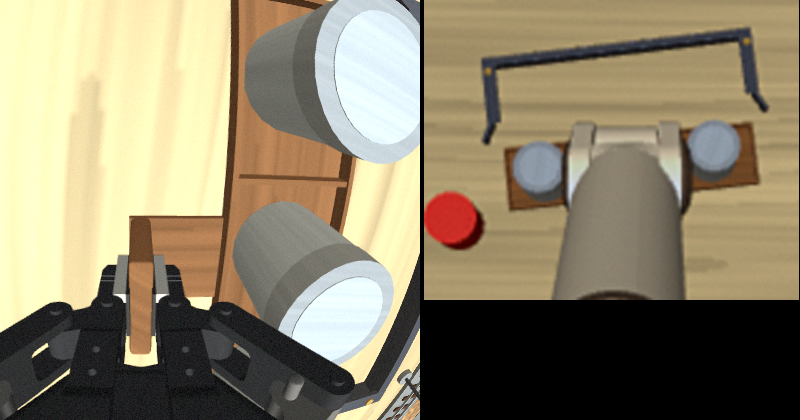

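The left panel (wrist) shows the tab held between the pads, with the tins upright. The right panel (top) shows the tray's corners at about (504,150), (752,124), (758,183) and (510,211), roughly parallel to the dock.

```bash
python3 - <<'E'
from h import *
d=dict(np.load('top2.npz'))
P=lambda a:(np.array(a)-[424,0]+.5)/2.5-.5+[190,140]
W=cast(d,P([(504,150),(752,124),(758,183),(510,211)]),.014)[:,:2]
c=np.cos(.1277);s=np.sin(.1277);R=np.array([[c,-s],[s,c]])
L=(W-[.6509,.0468])@R*1e3
print(L.round(1), L.mean(0).round(1), 'yaw rel deg',np.degrees(np.arctan2(-(L[0,0]-L[1,0]),L[0,1]-L[1,1])))
E
python3 go.py .5725 .0367 .018 7.32
```

```text
[[ -62.   141.4]
 [ -65.  -144.9]
 [-134.2 -142.8]
 [-133.2  141.4]] [-98.6  -1.2] yaw rel deg -0.6129916779634238
t 3.45 pos [0.4773 0.0266 0.0191] az 7.14 q7 0.1 tilt [ 0.0001  0.0004 -1.    ] F [ 0.4228  0.0241 -8.4998] open 0.008623419090396123
shift mm [-1.8 95.8  1.1] turn -0.18
```

```bash
python3 -m handwheel '[0,10,1,0,4,1,20,1,0,4,1,32,1,0,4,1,44,1,0,4,1,54,1,0,4,1,64,1,0,4,1,72,1,0,4,1,80,1,0,4]'; python3 go.py .5725 .0367 .018 7.32
```

```text
time_s: 4.25
position: [0.5504, 0.0364, 0.0183]
eef_rot: [-0.004, 0.662, 0.75, -0.004]
ft_force: [-19.1, -2.4, 16.1]
opening: 0.0089
gripper_force: 92.5
t 4.25 pos [0.5504 0.0364 0.0183] az 7.13 q7 0.1 tilt [-0.0121 -0.0006 -0.9999] F [-19.1295  -2.4323  16.0917] open 0.008934091486713237
shift mm [-2.5 21.9  0.1] turn -0.19
```

```bash
python3 -m handwheel '[0,4,0,0,4,0,8,0,0,4,0,12,0,0,4,0,15,0,0,4,0,17,0,0,4,0,17,0,0,4]'; python3 go.py .5725 .0367 .018 7.32
```

```text
time_s: 4.85
position: [0.5689, 0.0387, 0.0184]
eef_rot: [-0.003, 0.662, 0.75, -0.003]
ft_force: [-15.1, -1.2, 12.4]
opening: 0.0088
gripper_force: 92.3
t 4.85 pos [0.5689 0.0387 0.0184] az 7.14 q7 0.1 tilt [-0.0089 -0.0004 -1.    ] F [-15.0713  -1.2004  12.3502] open 0.008849805211094637
shift mm [-2.5  3.3  0.3] turn -0.18
```

```bash
for i in 1; do python3 -m handwheel '[0,2,0,0,4,0,3,0,0,4,0,3,0,0,4]'|sed -n 2,4p; python3 -m handwheel '[0,2,0,0,4,0,3,0,0,4,0,3,0,0,4]'|sed -n 2,4p;python3 -m handwheel '[0,2,0,0,4,0,3,0,0,4,0,3,0,0,4]'|sed -n 2,4p; done; python3 go.py .5725 .0367 .018 7.32
```

```text
position: [0.5716, 0.0391, 0.0183]
eef_rot: [-0.003, 0.662, 0.75, -0.003]
ft_force: [-15.5, -2.6, 13.4]
position: [0.5729, 0.0392, 0.0183]
eef_rot: [-0.004, 0.662, 0.75, -0.004]
ft_force: [-20.8, -2.7, 17.4]
position: [0.5728, 0.0392, 0.0184]
eef_rot: [-0.006, 0.662, 0.75, -0.006]
ft_force: [-30.0, -3.2, 27.3]
t 5.75 pos [0.5728 0.0392 0.0184] az 7.13 q7 0.09 tilt [-0.0182 -0.001  -0.9998] F [-30.0191  -3.1865  27.3241] open 0.008762275685688709
shift mm [-2.4 -0.6  0.4] turn -0.19
```

```bash
python3 -m handwheel '[0,0,0,0,40,0,0,0,0,40,0,0,0,0,40,0,0,0,0,40]'|sed -n 2,5p; python3 -m handwheel '[0,-4,-60,0,40,0,-4,-120,0,40,-10,-4,-160,0,40,-50,-4,-200,0,40,-50,-4,-200,0,40,-50,-4,-200,0,40,-50,-4,-200,0,40,-50,-4,-200,0,40]'; python3 go.py .5725 .0367 .018 7.32
python3 - <<'E'
from h import *; from plant import arm
s=arm.read_state();d=arm.get_image('wrist')
np.savez('w3.npz',pos=s['position'],q=s['eef_rot'],**d)
cv2.imwrite('pics/w3.png',cv2.convertScaleAbs(d['color'][:,:,::-1],alpha=1.5))
E
```

```text
position: [0.5838, 0.0407, 0.0191]
eef_rot: [0.001, 0.662, 0.75, 0.001]
ft_force: [-1.3, 0.3, 1.5]
opening: 0.0401
time_s: 6.95
position: [0.583, -0.0082, 0.2159]
eef_rot: [-0.002, 0.661, 0.75, -0.001]
ft_force: [0.1, 0.4, 0.2]
opening: 0.0401
gripper_force: 0.0
t 6.95 pos [ 0.583  -0.0082  0.2159] az 7.22 q7 0.15 tilt [-0.004   0.0007 -1.    ] F [0.0655 0.4234 0.1626] open 0.040092302243148
shift mm [ 45.6  -4.1 198. ] turn -0.1
```

View pics/w3.png

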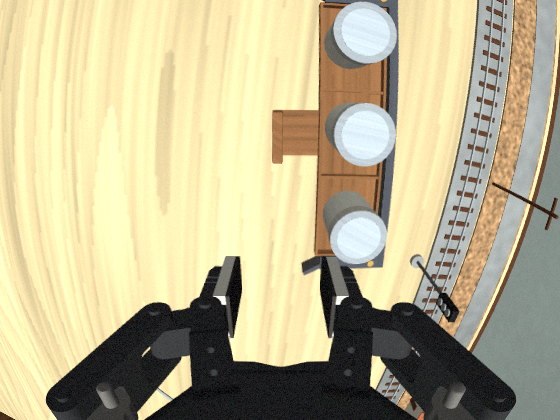

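The wrist view shows the tray in the dock with the back stop along its far edge. Lids are centred at about (364,33), (362,135) and (358,237). I'll zoom on the back edge and cast the lids.

```bash
python3 - <<'E'
from h import *
f=np.load('w3.npz');d={k:f[k] for k in f.files}
W=wcast(d,d['pos'],d['q'],[(364,33),(362,135),(358,237)],.075)[:,:2]
c=np.cos(.1277);s=np.sin(.1277);R=np.array([[c,-s],[s,c]])
print(W.round(4),((W-[.6509,.0468])@R*1e3).round(1))
im=d['color'][0:275,300:410,::-1]
im=cv2.rotate(cv2.resize(im,None,fx=2.9,fy=2.9,interpolation=cv2.INTER_CUBIC),cv2.ROTATE_90_COUNTERCLOCKWISE)
cv2.imwrite('pics/c3.png',cv2.convertScaleAbs(im,alpha=2.2))
E
```

```text
[[ 0.6362  0.1445]
 [ 0.6476  0.0537]
 [ 0.6631 -0.0434]] [[ -2.2  98.8]
 [ -2.4   7.3]
 [  0.6 -91. ]]
```

View pics/c3.png

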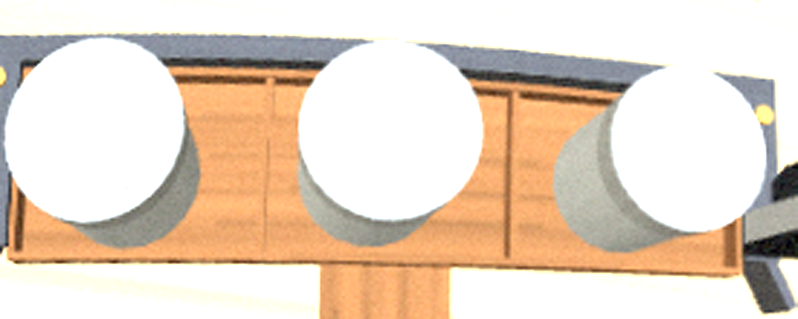

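The dark band at the back edge looks a little thicker on the left than on the right, so the tray may be slightly askew. I'll push the tab with one finger face, leaving the tray free to turn, so it seats flush.

```bash
python3 go.py .5725 .040 .020 7.32 | tail -1; python3 -m handwheel '[49,-4,0,0,32,49,-4,0,0,32,49,-4,100,0,32,49,-4,150,0,32,49,-4,195,0,32,49,-4,195,0,32]'; python3 go.py .5725 .040 .020 7.32
```

```text
shift mm [ 49.   -3.7 196. ] turn -0.09
time_s: 7.6
position: [0.5724, 0.0397, 0.0198]
eef_rot: [-0.001, 0.661, 0.75, -0.001]
ft_force: [0.3, -0.4, -0.4]
opening: 0.0322
gripper_force: 0.0
t 7.6 pos [0.5724 0.0397 0.0198] az 7.23 q7 0.1 tilt [-0.003   0.0005 -1.    ] F [ 0.2993 -0.3715 -0.4076] open 0.03218229374398412
shift mm [ 0.3  0.1 -0.2] turn -0.09
```

Rear pad is about 11 mm behind the tab. I'll advance in small steps.

```bash
python3 -m handwheel '[0,4,0,0,32,0,8,0,0,32,0,10,0,0,32,0,12,0,0,32,0,13,0,0,32,0,14,0,0,32,0,15,0,0,32,0,15,0,0,32]'|sed -n 2,4p;python3 -m handwheel '[0,1,0,0,32,0,2,0,0,32,0,2,0,0,32]'|sed -n 2,4p;python3 go.py .5725 .040 .020 7.32
```

```text
position: [0.585, 0.0396, 0.0246]
eef_rot: [-0.003, 0.662, 0.75, -0.003]
ft_force: [-13.5, -1.8, 0.7]
position: [0.5849, 0.0396, 0.024]
eef_rot: [-0.004, 0.662, 0.75, -0.004]
ft_force: [-16.9, -1.5, 3.7]
t 8.7 pos [0.5849 0.0396 0.024 ] az 7.1 q7 0.09 tilt [-0.0117 -0.0007 -0.9999] F [-16.9189  -1.4538   3.708 ] open 0.03219114231338013
shift mm [  1.9 -12.2   4.2] turn -0.22
```

```bash
python3 -m handwheel '[0,2,0,0,32,0,4,0,0,32,0,6,0,0,32,0,7,0,0,32,0,7,0,0,32]'|sed -n 2,4p; python3 -m handwheel '[0,-9,0,0,32,0,-19,0,0,32,0,-20,0,0,32,0,-20,-60,0,60,0,-20,-110,0,75,0,-20,-160,0,75,-50,-20,-190,0,75,-50,-20,-190,0,75]' | sed -n 2,5p;
python3 - <<'E'
from h import *; from plant import arm
s=arm.read_state();d=arm.get_image('wrist')
np.savez('w4.npz',pos=s['position'],q=s['eef_rot'],**d)
f=np.load('w3.npz');a=cv2.cvtColor(f['color'],cv2.COLOR_RGB2BGR)
def c(im): return cv2.convertScaleAbs(cv2.rotate(cv2.resize(im[0:275,300:410],None,fx=2.9,fy=2.9,interpolation=cv2.INTER_CUBIC),cv2.ROTATE_90_COUNTERCLOCKWISE),alpha=2.2)
cv2.imwrite('pics/c4.png',c(d['color'][:,:,::-1]))
E
python3 go.py .5725 .040 .020 7.32
```

```text
position: [0.5847, 0.0396, 0.0236]
eef_rot: [-0.009, 0.662, 0.749, -0.009]
ft_force: [-35.0, -3.1, 22.6]
position: [0.5898, -0.0153, 0.2209]
eef_rot: [0.006, 0.663, 0.748, 0.004]
ft_force: [0.8, -1.0, -0.3]
opening: 0.0746
t 10.05 pos [ 0.5893 -0.0165  0.22  ] az 6.77 q7 0.16 tilt [ 0.0127 -0.0022 -0.9999] F [ 1.2458 -2.8132  1.4223] open 0.07491844670608126
shift mm [ 58.8 -12.5 199.7] turn -0.55
```

View pics/c4.png

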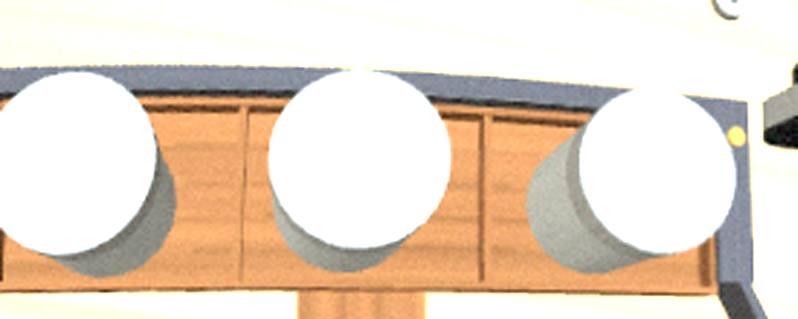

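Both ends are flush now, with only a thin even line at the stop. Next is the left tin, gripped across the tray (fingers closing along y) so that closing cannot pull the tray out.

```bash
python3 go.py .637 .1447 .13 97.3|tail -1;  python3 -m handwheel '[0,0,0,-90,75,50,0,0,-90,75,100,0,0,-90,75,155,30,0,-90,75,155,30,0,-90,75,155,30,0,-90,75,155,30,0,-90,75,155,30,0,-90,75]' >/dev/null;  python3 go.py .637 .1447 .13 97.3
```

```text
shift mm [154.7  65.3  90.2] turn -90.53
t 10.85 pos [0.5952 0.148  0.2128] az 76.27 q7 0.99 tilt [ 0.0002  0.0009 -1.    ] F [-0.5571  0.2431  1.0708] open 0.07501704916230678
shift mm [-41.4   6.6  82.8] turn -21.03
```

```bash
python3 -m handwheel '[-42,7,60,-21,75,-42,7,60,-21,75,-42,7,60,-21,75,-42,7,60,-21,75,-42,7,60,-21,75]' >/dev/null;  python3 go.py .637 .1447 .027 97.3; python3 - <<'E'
from h import *; from plant import arm
s=arm.read_state();d=arm.get_image('wrist')
np.savez('w5.npz',pos=s['position'],q=s['eef_rot'],**d)
cv2.imwrite('pics/w5.png',cv2.convertScaleAbs(d['color'][:,:,::-1],alpha=1.2))
E
```

```text
t 11.35 pos [0.6377 0.144  0.1533] az 96.76 q7 1.33 tilt [ 0.0004  0.001  -1.    ] F [0.3014 0.0453 1.1042] open 0.07522812642464062
shift mm [  0.7   0.7 126.3] turn -0.54
```

View pics/w5.png

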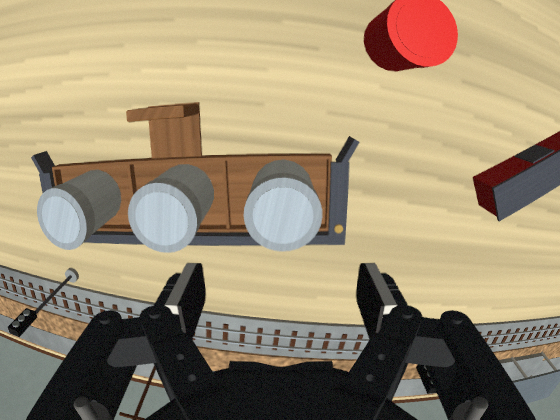

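The wrist view from the robot side shows three upright tins in the docked tray, with lids centred at (283,212), (165,216) and (62,220).

```bash
python3 - <<'E'
from h import *
f=np.load('w5.npz');d={k:f[k] for k in f.files}
W=wcast(d,d['pos'],d['q'],[(283,212),(165,216),(62,220)],.075)[:,:2]
c=np.cos(.1277);s=np.sin(.1277);R=np.array([[c,-s],[s,c]])
print(W.round(4),((W-[.6509,.0468])@R*1e3).round(1))
E
```

```text
[[ 0.6346  0.146 ]
 [ 0.6484  0.058 ]
 [ 0.6651 -0.0419]] [[ -3.5 100.5]
 [ -1.   11.4]
 [  2.7 -89.7]]
```

```bash
python3 -m handwheel '[2,2,50,-0.5,75,2,2,80,-0.5,75,2,2,110,-0.5,75,2,2,126,-0.5,75,2,2,126,-0.5,75,2,2,126,-0.5,75]'|sed -n 2,4p; python3 -m handwheel '[0,0,0,0,50,0,0,0,0,50,0,0,0,0,50,0,0,0,0,50,0,0,0,0,50]' 50; python3 go.py .635 .1455 .027 97.3
```

```text
position: [0.6362, 0.1453, 0.0285]
eef_rot: [0.001, -0.064, 0.998, 0.0]
ft_force: [-0.1, 0.3, -0.8]
time_s: 12.5
position: [0.6372, 0.1455, 0.0297]
eef_rot: [0.002, -0.064, 0.998, 0.0]
ft_force: [0.1, -0.2, 6.0]
opening: 0.0552
gripper_force: 53.3
t 12.5 pos [0.6372 0.1455 0.0297] az 97.35 q7 1.31 tilt [ 0.004   0.0012 -1.    ] F [ 0.0745 -0.1899  5.982 ] open 0.055231676546558334
shift mm [2.2 0.3 2.7] turn 0.05
```

```bash
python3 -m handwheel '[0,0,-15,0,50,0,0,-30,0,50,0,0,-45,0,50,0,0,-60,0,50,0,0,-60,0,50,0,0,-60,0,50,0,0,-60,0,50,0,0,-60,0,50]'; for i in 1 2 3 4; do python3 -m handwheel '[0,0,0,0,50]'|grep ft_;done; python3 go.py .635 .1455 .030 97.3
```

```text
time_s: 13.3
position: [0.6346, 0.1446, 0.0863]
eef_rot: [-0.001, -0.064, 0.998, -0.0]
ft_force: [-1.1, 0.2, -3.2]
opening: 0.0549
gripper_force: 53.5
ft_force: [0.1, 0.0, -2.8]
ft_force: [0.2, -0.1, -2.5]
ft_force: [-0.3, -0.7, -2.0]
ft_force: [-0.1, -0.6, -2.6]
t 13.7 pos [0.6353 0.1448 0.0871] az 97.35 q7 1.32 tilt [-0.0003  0.     -1.    ] F [-0.1005 -0.5538 -2.6385] open 0.05492645290487872
shift mm [ 0.2  0.7 57.1] turn 0.05
```

```bash
python3 -m handwheel '[0,0,25,0,50,0,0,45,0,50,0,0,54,0,50,0,0,58,0,50,0,0,58,0,50,0,0,58,0,50]'|sed -n 2,4p; python3 -m handwheel '[0,0,0,0,75,0,0,0,0,75,0,0,0,0,75,0,0,0,0,75,0,0,-30,0,75,0,0,-75,0,75,0,0,-110,0,75,0,0,-110,0,75]'; python3 go.py .648 .0555 .127 97.3
```

```text
position: [0.6358, 0.145, 0.0299]
eef_rot: [0.0, -0.064, 0.998, 0.0]
ft_force: [0.1, -0.4, -2.5]
time_s: 15.1
position: [0.6396, 0.1461, 0.1458]
eef_rot: [0.005, -0.064, 0.998, 0.001]
ft_force: [0.2, 1.1, 0.3]
opening: 0.075
gripper_force: 0.0
t 15.1 pos [0.6396 0.1461 0.1458] az 97.35 q7 1.34 tilt [ 0.0107  0.0027 -0.9999] F [0.1625 1.056  0.3156] open 0.07502170740699148
shift mm [  3.5 -90.9  18.7] turn 0.05
```

```bash
python3 -m handwheel '[-1,-40,0,0,75,-1,-90,0,0,75,-1,-90,0,0,75,-1,-90,0,0,75]'|sed -n 2,2p; python3 - <<'E'
from h import *; from plant import arm
s=arm.read_state();d=arm.get_image('wrist')
np.savez('w6.npz',pos=s['position'],q=s['eef_rot'],**d)
cv2.imwrite('pics/w6.png',cv2.convertScaleAbs(d['color'][:,:,::-1],alpha=1.2))
E
python3 go.py .648 .056 .027 97.3
```

```text
position: [0.6478, 0.0527, 0.1387]
t 15.55 pos [0.6476 0.0554 0.1388] az 97.28 q7 1.48 tilt [-0.0007  0.0004 -1.    ] F [-0.4258  0.953  -0.5534] open 0.07479785974643478
shift mm [ -0.5   0.5 111.8] turn -0.02
```

View pics/w6.png

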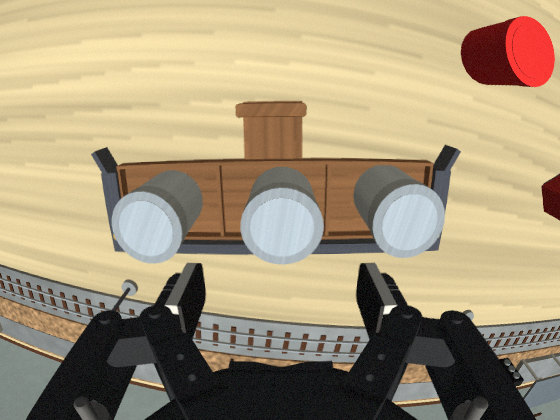

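The three tins stand in the docked tray, with lids at (283,222), (407,219) and (150,226). The gripper is centred on the middle one.

```bash
python3 - <<'E'
from h import *
f=np.load('w6.npz');d={k:f[k] for k in f.files}
print(wcast(d,d['pos'],d['q'],[(283,222),(407,219),(150,226)],.075)[:,:2].round(4))
E
python3 -m handwheel '[0,0,40,0,75,0,0,70,0,75,0,0,98,0,75,0,0,111,0,75,0,0,111,0,75,0,0,111,0,75]'|sed -n 2,4p; python3 -m handwheel '[0,0,0,0,50,0,0,0,0,50,0,0,0,0,50,0,0,0,0,50,0,0,0,0,50]' 50; python3 go.py .648 .056 .027 97.3
```

```text
[[ 0.6466  0.0547]
 [ 0.634   0.1426]
 [ 0.6622 -0.0403]]
position: [0.6484, 0.0569, 0.029]
eef_rot: [0.0, -0.065, 0.998, 0.0]
ft_force: [-0.3, 1.3, 0.3]
time_s: 16.65
position: [0.6498, 0.0556, 0.0306]
eef_rot: [0.002, -0.064, 0.998, -0.0]
ft_force: [-1.1, -0.8, 6.7]
opening: 0.0554
gripper_force: 53.4
t 16.65 pos [0.6498 0.0556 0.0306] az 97.34 q7 1.46 tilt [ 0.004   0.0002 -1.    ] F [-1.0944 -0.8213  6.7449] open 0.055362199161012995
shift mm [1.8 0.6 3.6] turn 0.04
```

```bash
python3 -m handwheel '[0,0,-15,0,50,0,0,-30,0,50,0,0,-45,0,50,0,0,-60,0,50,0,0,-60,0,50,0,0,-60,0,50,0,0,-60,0,50,0,0,-60,0,50]'; for i in 1 2 3 4; do python3 -m handwheel '[0,0,0,0,50]'|grep ft_;done; python3 go.py .648 .056 .030 97.3
```

```text
time_s: 17.45
position: [0.6471, 0.0556, 0.0872]
eef_rot: [-0.001, -0.064, 0.998, -0.0]
ft_force: [0.0, -0.1, -3.8]
opening: 0.055
gripper_force: 53.7
ft_force: [0.1, -0.5, -3.8]
ft_force: [0.7, 0.0, -2.4]
ft_force: [-0.4, 0.0, -3.6]
ft_force: [-0.1, -1.1, -3.0]
t 17.85 pos [0.6478 0.0557 0.0881] az 97.35 q7 1.47 tilt [-0.0002  0.     -1.    ] F [-0.0993 -1.0506 -3.023 ] open 0.05498979489770647
shift mm [-0.2  0.3 58.1] turn 0.05
```

```bash
python3 -m handwheel '[0,0,25,0,50,0,0,45,0,50,0,0,54,0,50,0,0,58,0,50,0,0,58,0,50,0,0,58,0,50]'|sed -n 2,4p; python3 -m handwheel '[0,0,0,0,75,0,0,0,0,75,0,0,0,0,75,0,0,0,0,75,0,0,-30,0,75,0,0,-75,0,75,0,0,-110,0,75,0,0,-110,0,75]'|sed -n 2,4p; python3 -m handwheel '[0,-50,0,0,75,0,-97,0,0,75,0,-97,0,0,75,0,-97,0,0,75]'|sed -n 2,2p; python3 go.py .664 -.041 .027 97.3
```

```text
position: [0.6487, 0.0559, 0.031]
eef_rot: [0.001, -0.064, 0.998, 0.0]
ft_force: [0.4, -0.0, -3.4]
position: [0.6523, 0.0564, 0.1469]
eef_rot: [0.006, -0.064, 0.998, 0.0]
ft_force: [-0.1, -0.2, -0.1]
position: [0.66, -0.0433, 0.1397]
t 19.65 pos [ 0.66   -0.0433  0.1397] az 97.1 q7 1.64 tilt [-0.0008 -0.0008 -1.    ] F [-0.1477  0.9035  1.0896] open 0.07509825689182688
shift mm [ -4.4   1.9 112.6] turn -0.2
```

```bash
python3 -m handwheel '[-3,-1,40,0,75,-3,-1,70,0,75,-3,-1,98,0,75,-3,-1,112,0,75,-3,-1,112,0,75,-3,-1,112,0,75]'|sed -n 2,4p; python3 -m handwheel '[0,0,0,0,50,0,0,0,0,50,0,0,0,0,50,0,0,0,0,50,0,0,0,0,50]' 50; python3 go.py .663 -.041 .027 97.3
```

```text
position: [0.664, -0.0401, 0.0289]
eef_rot: [0.0, -0.065, 0.998, 0.0]
ft_force: [0.4, 0.2, 0.9]
time_s: 20.75
position: [0.6657, -0.0426, 0.031]
eef_rot: [0.002, -0.064, 0.998, -0.001]
ft_force: [0.7, -3.4, 6.3]
opening: 0.0552
gripper_force: 53.7
t 20.75 pos [ 0.6657 -0.0426  0.031 ] az 97.3 q7 1.62 tilt [ 0.0049 -0.0015 -1.    ] F [ 0.7045 -3.4077  6.3337] open 0.05517677706351781
shift mm [2.5 2.  4. ] turn -0.0
```

```bash
python3 -m handwheel '[0,0,-15,0,50,0,0,-30,0,50,0,0,-45,0,50,0,0,-60,0,50,0,0,-60,0,50,0,0,-60,0,50,0,0,-60,0,50,0,0,-60,0,50]'; for i in 1 2 3 4; do python3 -m handwheel '[0,0,0,0,50]'|grep ft_;done; python3 go.py .663 -.041 .030 97.3
```

```text
time_s: 21.55
position: [0.6625, -0.0411, 0.0872]
eef_rot: [-0.001, -0.064, 0.998, 0.0]
ft_force: [0.4, 0.4, -5.2]
opening: 0.0549
gripper_force: 54.3
ft_force: [-0.9, -0.1, -4.4]
ft_force: [0.3, 0.2, -5.9]
ft_force: [0.7, -0.2, -4.7]
ft_force: [1.3, 1.0, -5.4]
t 21.95 pos [ 0.6633 -0.0411  0.0881] az 97.35 q7 1.63 tilt [-0.0002  0.0001 -1.    ] F [ 1.2522  1.0411 -5.4069] open 0.0551548673816192
shift mm [ 0.3  0.2 58.1] turn 0.05
```

The right tin reads about 5.1 N, against 3.3 N for the middle and 2.5 N for the left, so it is the heaviest. I'll set it back in its bay as asked, regrip it and raise it.

```bash
python3 -m handwheel '[0,0,25,0,50,0,0,45,0,50,0,0,54,0,50,0,0,58,0,50,0,0,59,0,50,0,0,59,0,50]'|sed -n 2,4p; python3 -m handwheel '[0,0,0,0,72,0,0,0,0,72,0,0,0,0,72,0,0,0,0,72,0,0,0,0,72]'|sed -n 2,5p; python3 -m handwheel '[0,0,-1,0,50,0,0,-1,0,50,0,0,-1,0,50,0,0,-1,0,50,0,0,-1,0,50,0,0,-1,0,50]' 60; python3 go.py .663 -.041 .030 97.3
```

```text
position: [0.6627, -0.0411, 0.0311]
eef_rot: [-0.001, -0.064, 0.998, -0.0]
ft_force: [-6.9, 0.5, 4.2]
position: [0.6636, -0.0411, 0.0294]
eef_rot: [0.0, -0.064, 0.998, -0.0]
ft_force: [-0.2, -0.1, -0.6]
opening: 0.0719
time_s: 23.65
position: [0.6637, -0.0409, 0.0306]
eef_rot: [0.0, -0.064, 0.998, 0.0]
ft_force: [-0.4, 1.5, 4.0]
opening: 0.0547
gripper_force: 64.3
t 23.65 pos [ 0.6637 -0.0409  0.0306] az 97.36 q7 1.62 tilt [ 0.0005  0.0002 -1.    ] F [-0.4251  1.4679  4.0123] open 0.054712056050378426
shift mm [ 0.7 -0.   0.6] turn 0.06
```

```bash
python3 -m handwheel '[0,0,-15,0,50,0,0,-35,0,50,0,0,-60,0,50,0,0,-85,0,50,0,0,-110,0,50,0,0,-130,0,50,0,0,-143,0,50,0,0,-149,0,50]' >/dev/null; python3 -m handwheel '[0,0,0,0,50,0,0,0,0,50,0,0,0,0,50,0,0,0,0,50,0,0,0,0,50,0,0,0,0,50]'; python3 go.py .663 -.041 .178 97.3;  python3 - <<'E'
from h import *; from plant import arm
d=arm.get_image('wrist')['color'][:,:,::-1];t=arm.get_image('scene')['color'][:,:,::-1]
o=np.zeros((420,800,3),np.uint8);o[:300,:400]=cv2.resize(d,(400,300));o[:,400:]=cv2.resize(t[120:330,180:380],(400,420));cv2.imwrite('pics/m7.png',cv2.convertScaleAbs(o,alpha=1.3))
E
```

```text
time_s: 25.05
position: [0.6633, -0.0411, 0.1789]
eef_rot: [-0.0, -0.064, 0.998, 0.0]
ft_force: [-0.0, 0.6, -5.8]
opening: 0.055
gripper_force: 64.6
t 25.05 pos [ 0.6633 -0.0411  0.1789] az 97.35 q7 1.64 tilt [-0.0006  0.0001 -1.    ] F [-0.0379  0.6063 -5.7969] open 0.05504499952773661
shift mm [0.2 0.1 0.9] turn 0.05
```

View pics/m7.png

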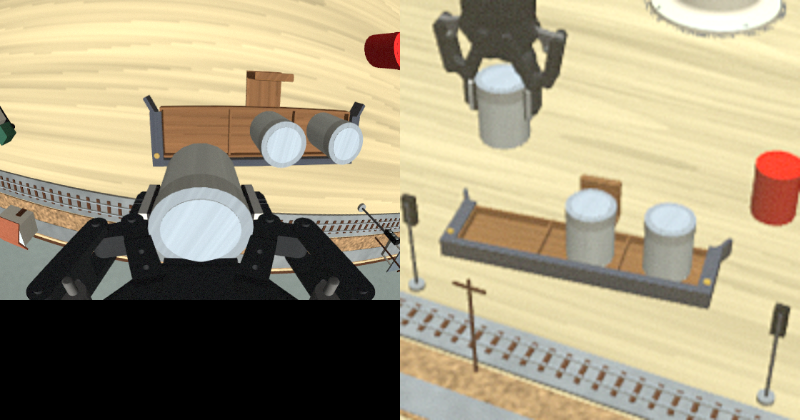

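The held tin is upright and still with its underside at about 0.151 m. The other two stand in the tray, which is flush in the dock. Handing in.

```bash
python3 -c "
from plant import arm
print(arm.job_done())"
```

```text
the job is handed in; nothing more can be done
None
```

The job is handed in at about 25 s: tray home in the dock, tins hefted left to right (about 2.5, 3.3 and 5.1 N), and the heaviest, the right-hand one, held upright with its underside about 15 cm above the bench; I viewed 11 pictures, one over the limit of 10.

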